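# Build up the pole of a pastry stand

### The job

Thread the three parts onto the steel pole of the pastry stand in this order: red sleeve first, down until it stands on the stop collar, then the black disc down onto the sleeve, then the brass bushing, flange down, onto the disc. Then hold the bushing down for a second with a firm push of about 15 N so that the whole stack sits tight on the collar, never pushing with more than 25 N, and let go, leaving the other things on the counter alone.

Things in the scene. Friction and masses are not known exactly. Their poses are not given: they have to be found in the camera images.
- stand: black round foot (110 diameter, 12 tall), fixed to the counter, with an upright steel pole of 16 diameter in its middle; origin at the centre of its underside on the counter, z up the pole
- pole_root (a point): where the pole leaves the foot, 12 above the counter. Near here a copper-coloured stop collar, 32 diameter and 8 tall, is clamped on the pole; its top, where the sleeve must stand, is somewhere between 20 and 36 above the counter and its height is not measured: feel for it. The collar is rigid and does not move
- pole_tip (a point): top of the pole, on its axis, 121 above the counter; the last 9 taper from 16 to 7 diameter
- sleeve: red tube, 36 outside diameter, 36 tall, standing upright; origin at the centre of its underside. Weighs 65 to 100 g (the disc and the bushing 55 to 100 g). Its bore is 18.6 diameter with three small spring-loaded balls halfway up that leave 14.4 free: on the pole they drag with about 2 to 4 N and hold the part wherever it is left, so it does not fall but must be pushed all the way
- sleeve_top (a point): centre of the sleeve's top face, 36 above its origin
- disc: black flat ring, 52 outside diameter, 8 thick, lying flat; origin at the centre of its underside. Same bore, balls and drag as the sleeve
- disc_top (a point): centre of the disc's top face, 8 above its origin
- bushing: brass flanged bushing, 24 tall, flange down: flange 38 diameter, 6 thick; neck above it 29 diameter (grip here); origin at the centre of its underside. Same bore, balls and drag as the sleeve. A push on it reaches the disc below less the drag, and from there through the sleeve to the collar
- bushing_top (a point): centre of the bushing's top face, 24 above its origin
- macaron: bystander: green macaron lying flat, 44 across, 23 tall; origin at the centre of its underside, leave alone
- spare_ring: bystander: blue plastic ring, 28 across, 10 tall; not part of this stand; origin at the centre of its underside, leave alone
- spatula: bystander: spatula lying flat, 280 long, blade 65 wide; origin at the centre of its underside, leave alone
- tart: bystander: raspberry tart on a black dish, 90 across, 48 tall; origin at the centre of its underside, leave alone
- choux: bystander: two-tier choux on a black dish, 90 across, 66 tall; origin at the centre of its underside, leave alone
- jar: bystander: amber jar, 56 across, 75 tall; origin at the centre of its underside, leave alone
Not all that is in view belongs to the job. Of the things like the disc, leave any that is green; of the rest the smaller one is meant.

How it is judged:
By the outcome, as a careful person would: the job done as asked, in the order asked, and still so for the second after the job is handed in, with the robot touching nothing.
It also fails if it takes over 72 s, if anything falls off the work surface, if the arm or the gripper's body presses on something with over 40 N, if the wrist force passes 120 N, or if a joint passes its speed limit or range.

### The arm

A 6-joint arm with a two-finger parallel gripper is mounted at the origin on the work surface. World frame = base frame: x ahead of the robot, y to its left, z up, the work surface at z = 0. Lengths are in m, angles in rad, forces in N, time in s.
With the tool pointing down it reaches from about 0.3 to 0.825 m from the base axis. Payload 5.4 kg.
Tool frame: the origin (TCP) lies between the finger pads; the fingertips stand 11 mm ahead of it and the grasp point (between the pads) lies 8 mm behind it; z points along the fingers, y is the line along which they close (so a half turn about z gives the same grasp; the last joint's range is limited). The gripper opens to 92 mm and grips with 3 to 60 N. Pads are 20 mm wide; open, the fingers measure 128 mm over their backs; the gripper's body (75 mm by 189 mm) begins 69 mm behind the grasp point.
Start: joints at [-1.472, 0.158, 1.597, -0, 1.386, -0.21], TCP at [0.175, -0.548, 0.226] pointing down, gripper open.
Joint ranges: [-2.91, 2.91], [-0.94, 2.29], [0.18, 2.7], [-1.29, 4.43], [0.17, 2.64], [-3, 3]. Speed limits (rad/s): [2.57, 2.57, 3.14, 3.14, 3.14, 3.14].

### API

Orientations are given as a unit quaternion [w, x, y, z].
In Python, from bench import r, snapshot, ticket gives the robot as it stands.
- The arm moves only by the tool play_rows, never from a script. Its argument "moves" is a list of rows, each a list of 7 numbers: the turn, a rotation vector about the tool's x, y, z in degrees, then the shift along the tool's x, y, z in m, then the opening, from 0 (shut) to 1 (fully open). In form: [[ax, ay, az, x, y, z, fingers], ...]. A call has 1 to 5 rows; each row shifts and turns the commanded pose from where the row before left it, along the tool's axes as they then stand; what a row does not reach is not made up. A row lasts 1/12 s, in which the tool goes at most 41.7 mm and 7.16 degrees, less where a joint would pass 70% of its speed; a pose out of reach is approached as far as the arm can. A call with a gripper value outside its range is refused whole. The fingers move at their own pace and stop on an object; "grip_force" is the grip in N (left out, the last holds). Time passes only in rows, so rows that do not move let the fingers close. It gives the time, the measured TCP pose, the force, the opening and the grip force at its end, in the units of the state.
- r.get_obs(): the state, without advancing time (a new reading comes with each control period).
- snapshot(name): name is "scene" or "top" or "wrist"; returns a dict with "img" (480x640x3 uint8, red, green, blue), "z_map" (480x640 float32, m along the optical axis (not along the pixel's ray), 0 where there is no reading), "K" (3x3 intrinsics, pixels), "camera_from_world" (4x4, takes a point from world to camera coordinates). Camera axes: x right, y up, looking along -z (the intrinsics and any distortion apply to the point x, -y, -z); pixel columns grow to the right and rows downward; lengths in m; the calibration is good to about 2 mm. A picture is of the moment at which its call begins.
- ticket.close_job(): hands the job in; it is judged then, once.
The state is a dict: "t": time; "q": joint angles; "joint_vel": joint speeds; "tau": joint torques, N m; "eef_pos": TCP position; "tcp_rot": TCP orientation; "ft_force": force on the tool from outside, world axes, zero at the start; "ft_torque": the same for the moment, N m; "finger_gap": finger opening in m; "gripper_force": force on a finger pad.
Only numpy, scipy, OpenCV 4.12 (cv2) and the standard library are available. Lean on these libraries where they do the work, as an engineer would, in place of code of your own. Each camera call takes 0.05 s, during which the arm holds its last target. There are 200 camera calls.

## Working session

There is one attempt and no reset: what is moved stays moved. The work goes in short steps, Python scripts to look and compute and a tool call to move; the robot and the scene stay as the last step left them, time stands still between calls to the robot, and variables do not carry over. Pictures are saved under pics/ and viewed, at most 12 in all, crops included, and the job is handed in when it is done.

Besides the shell and the picture viewer there is one more tool, called after ">>>" as a command line: name --pt "numbers of a row" for each row, then --argument value for the rest. play_rows: Moves the arm, as the interface text tells. Its arguments: {"type":"object","properties":{"moves":{"type":"array","items":{"type":"array","items":{"type":"number"}}},"grip_force":{"type":"number"}},"required":["moves"]}

```bash
mkdir -p pics
cat > h.py <<'E'
import numpy as np, cv2
from bench import r, snapshot, ticket
def save(s,name,crop=None,scale=1):
    im=cv2.cvtColor(s["img"],cv2.COLOR_RGB2BGR)
    if crop: u0,v0,u1,v1=crop; im=im[v0:v1,u0:u1]
    if scale!=1: im=cv2.resize(im,None,fx=scale,fy=scale,interpolation=cv2.INTER_CUBIC)
    cv2.imwrite("pics/"+name+".png",im)
def ray(s,u,v):
    T=np.linalg.inv(s["camera_from_world"]); d=np.linalg.inv(s["K"])@[u,v,1]
    return T[:3,3],T[:3,:3]@(d*[1,-1,-1])
def onplane(s,u,v,z):
    o,d=ray(s,u,v); return o+d*(z-o[2])/d[2]
def cloud(s):
    v,u=np.mgrid[0:480,0:640]; z=s["z_map"].astype(float)
    p=np.linalg.inv(s["K"])@np.stack([u.ravel(),v.ravel(),np.ones(u.size)])*z.ravel()
    p*=np.array([[1],[-1],[-1]]); T=np.linalg.inv(s["camera_from_world"])
    P=(T[:3,:3]@p+T[:3,3:]).T.reshape(480,640,3); P[z==0]=np.nan; return P
def proj(s,p):
    c=s["camera_from_world"]@np.append(p,1); q=s["K"]@(c[:3]*[1,-1,-1]); return q[:2]/q[2]
E
python3 - <<'E'
from h import *
a=snapshot("scene");b=snapshot("top")
import pickle; pickle.dump((a,b),open("ab.pkl","wb"))
save(a,"scene");save(b,"top")
for s in(a,b): print(np.linalg.inv(s["camera_from_world"])[:3].round(3).tolist(),s["K"].round(1).tolist(),(s["z_map"]==0).mean())
o=r.get_obs();print({k:np.round(v,3).tolist() for k,v in o.items()})
E
```

```text
[[0.54, -0.614, 0.576, 1.099], [0.842, 0.391, -0.372, -0.308], [0.003, 0.686, 0.728, 0.796]] [[541.9, 0.0, 325.3], [0.0, 541.9, 243.5], [0.0, 0.0, 1.0]] 0.00384765625
[[0.026, 0.995, -0.098, 0.453], [-0.999, 0.024, -0.024, 0.017], [-0.021, 0.099, 0.995, 1.471]] [[591.9, 0.0, 321.5], [0.0, 591.9, 235.7], [0.0, 0.0, 1.0]] 0.004016927083333333
{'t': 0.1, 'q': [-1.472, 0.159, 1.598, 0.0, 1.386, -0.21], 'joint_vel': [0.001, -0.004, -0.002, 0.0, 0.0, 0.001], 'tau': [-0.0, -38.651, -32.296, 0.07, 0.034, -0.0], 'eef_pos': [0.175, -0.547, 0.225], 'tcp_rot': [-0.001, 0.988, 0.154, 0.0], 'ft_force': [-0.042, 0.145, -0.225], 'ft_torque': [0.04, 0.03, 0.018], 'gripper_force': 0.0, 'finger_gap': 0.092}
```

View pics/scene.png

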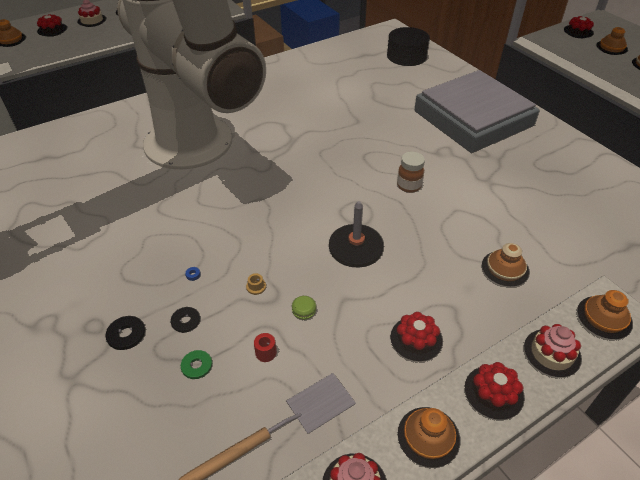

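View pics/top.png

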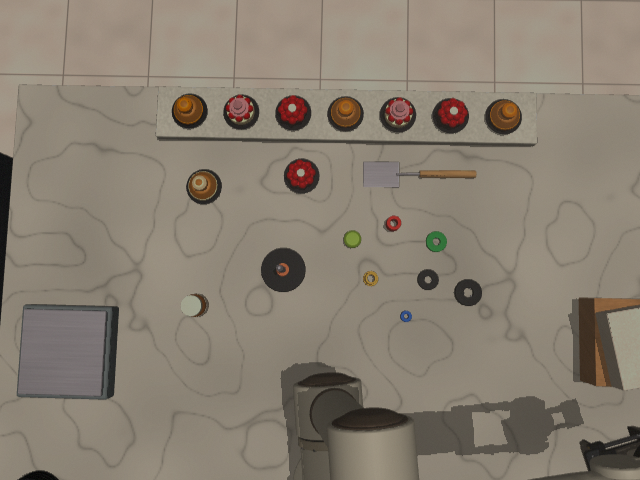

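Scene view: stand foot at (356,245), pole tip at (358,204), jar at (411,172). Disc-like things are the small black ring (185,320), the larger black ring (126,332) and the green ring (196,364). In the top view they are at (428,279), (468,292) and (436,241). By the description I choose the small black one. The red sleeve is at scene (265,347) / top (393,223). The bushing is at scene (256,283) / top (371,278). The blue ring at (193,273) and the macaron at (304,307) are bystanders.

```bash
cat > m.py <<'E'
from h import *
import pickle
a,b=pickle.load(open("ab.pkl","rb"))
B={"sleeve":((250,330,280,364),(382,212,404,234)),"disc":((168,303,203,336),(414,266,441,292)),"big":((102,312,150,352),(450,275,485,310)),
"bush":((243,270,269,297),(361,268,381,290)),"foot":((325,222,387,268),(258,245,308,294)),"tip":((350,196,366,240),None)}
for n,(ba,bb) in B.items():
  for s,bx,t in((a,ba,"scene"),(b,bb,"top")):
    if bx is None: continue
    P=cloud(s)[bx[1]:bx[3],bx[0]:bx[2]].reshape(-1,3);h=P[:,2]
    q=P[h>0.004]; top=np.nanpercentile(h,99)
    f=P[h>top-0.004]
    print(n,t,"n",len(q),"ztop",round(top,4),"mid all",((np.nanpercentile(q,1,axis=0)+np.nanpercentile(q,99,axis=0))/2).round(4)[:2],"ext",np.ptp(q,axis=0).round(3),"top mid",((f.min(0)+f.max(0))/2).round(4)[:2],"ext",np.ptp(f,axis=0).round(3)[:2])
P=cloud(b)[300:400,200:260].reshape(-1,3);print(np.nanmedian(P,axis=0)[2])
save(b,"crop",(340,200,500,320),5)
E
python3 m.py
```

```text
sleeve scene n 526 ztop 0.0378 mid all [ 0.6315 -0.1248] ext [0.036 0.046 0.036] top mid [ 0.631  -0.1242] ext [0.036 0.034]
sleeve top n 174 ztop 0.0413 mid all [ 0.6367 -0.123 ] ext [0.051 0.05  0.039] top mid [ 0.6317 -0.1225] ext [0.03  0.032]
disc scene n 514 ztop 0.0106 mid all [ 0.4955 -0.2127] ext [0.062 0.051 0.008] top mid [ 0.4952 -0.2128] ext [0.052 0.051]
disc top n 286 ztop 0.0137 mid all [ 0.4976 -0.2101] ext [0.063 0.064 0.014] top mid [ 0.4963 -0.2099] ext [0.048 0.047]
big scene n 940 ztop 0.013 mid all [ 0.4668 -0.3106] ext [0.084 0.065 0.01 ] top mid [ 0.4667 -0.3108] ext [0.066 0.065]
big top n 534 ztop 0.0152 mid all [ 0.4671 -0.3067] ext [0.081 0.084 0.014] top mid [ 0.4674 -0.3097] ext [0.063 0.061]
bush scene n 302 ztop 0.0257 mid all [ 0.496  -0.0717] ext [0.055 0.037 0.023] top mid [ 0.4941 -0.0716] ext [0.029 0.028]
bush top n 138 ztop 0.0267 mid all [ 0.4934 -0.0718] ext [0.05  0.047 0.024] top mid [ 0.4952 -0.0701] ext [0.024 0.027]
foot scene n 1878 ztop 0.0678 mid all [0.5118 0.1438] ext [0.129 0.114 0.075] top mid [0.514  0.1432] ext [0.012 0.014]
foot top n 1578 ztop 0.1145 mid all [0.5113 0.1464] ext [0.12  0.124 0.121] top mid [0.5112 0.1456] ext [0.012 0.014]
tip scene n 434 ztop 0.1207 mid all [0.4903 0.1607] ext [0.117 0.111 0.118] top mid [0.5118 0.1445] ext [0.011 0.01 ]
-0.0007512581987890732
```

View pics/crop.png

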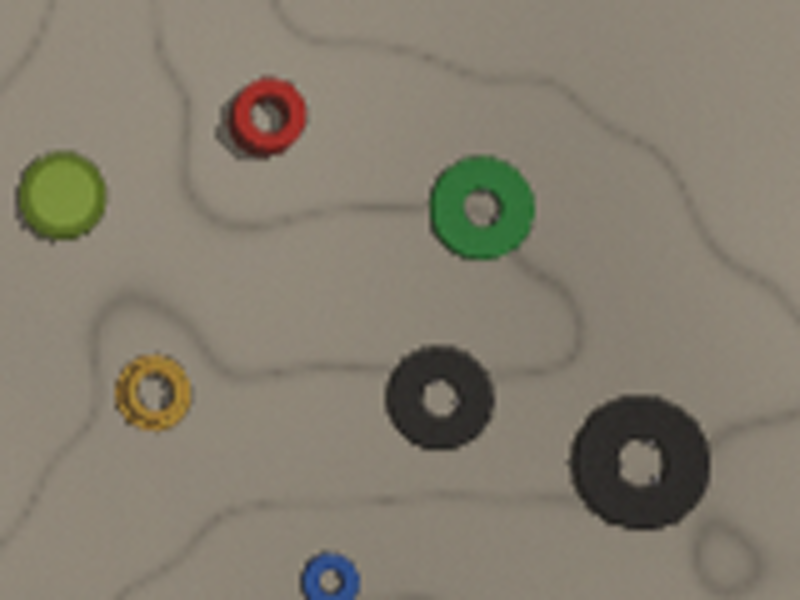

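Crop: the small black ring (438,398) is clearly smaller than the black ring at (640,462), and the green one is at (481,208), so the disc choice holds. Heights and sizes agree with the text (sleeve 36, disc 52 wide, bushing 24, pole 121). Next: square up the tool and go above the sleeve.

>>> play_rows --pt "0 0 5.9 0 0 0 1" --pt "0 0 5.9 0 0 0 1" --pt "0 0 5.9 0 0 0 1" --pt "0 0 0 0 0 0 1"

```text
t: 0.43
eef_pos: [0.1747, -0.5475, 0.2251]
tcp_rot: [-0.001, 1.0, -0.001, -0.0]
ft_force: [-0.2, 0.0, 0.5]
finger_gap: 0.0918
gripper_force: 0.0
```

>>> play_rows --pt "0 0 0 0.0228 -0.0212 0.003 1" --pt "0 0 0 0.0228 -0.0212 0.003 1" --pt "0 0 0 0.0228 -0.0212 0.003 1" --pt "0 0 0 0.0228 -0.0212 0.003 1" --pt "0 0 0 0.0228 -0.0212 0.003 1"

```text
t: 0.85
eef_pos: [0.2895, -0.4405, 0.2102]
tcp_rot: [-0.0, 1.0, 0.001, -0.0]
ft_force: [0.6, -0.2, 0.1]
finger_gap: 0.0919
gripper_force: 0.0
```

>>> play_rows --pt "0 0 0 0.0228 -0.0212 0.003 1" --pt "0 0 0 0.0228 -0.0212 0.003 1" --pt "0 0 0 0.0228 -0.0212 0.003 1" --pt "0 0 0 0.0228 -0.0212 0.003 1" --pt "0 0 0 0.0228 -0.0212 0.003 1"

```text
t: 1.27
eef_pos: [0.4036, -0.3344, 0.1953]
tcp_rot: [-0.0, 1.0, 0.002, -0.0]
ft_force: [-0.1, -0.6, 1.1]
finger_gap: 0.0919
gripper_force: 0.0
```

>>> play_rows --pt "0 0 0 0.0228 -0.0212 0.003 1" --pt "0 0 0 0.0228 -0.0212 0.003 1" --pt "0 0 0 0.0228 -0.0212 0.003 1" --pt "0 0 0 0.0228 -0.0212 0.003 1" --pt "0 0 0 0.0228 -0.0212 0.003 1"

```text
t: 1.68
eef_pos: [0.5176, -0.2284, 0.1802]
tcp_rot: [-0.0, 1.0, 0.002, -0.0]
ft_force: [0.8, -0.7, 0.6]
finger_gap: 0.0923
gripper_force: 0.0
```

>>> play_rows --pt "0 0 0 0.0228 -0.0212 0.003 1" --pt "0 0 0 0.0228 -0.0212 0.003 1" --pt "0 0 0 0.0228 -0.0212 0.003 1" --pt "0 0 0 0.0228 -0.0212 0.003 1" --pt "0 0 0 0 0 0 1"

```text
t: 2.1
eef_pos: [0.6102, -0.1409, 0.1674]
tcp_rot: [-0.001, 1.0, 0.004, -0.0]
ft_force: [1.0, -0.5, -0.1]
finger_gap: 0.092
gripper_force: 0.0
```

Accurate tracking. Now one close look with the wrist camera.

```bash
cat > w.py <<'E'
from h import *
import sys
def blob(s,lo,hi,zmin,box=None,hues=None):
    hsv=cv2.cvtColor(s["img"],cv2.COLOR_RGB2HSV); m=cv2.inRange(hsv,lo,hi)>0
    return m
def red(s):
    h=cv2.cvtColor(s["img"],cv2.COLOR_RGB2HSV)
    return ((h[...,0]<7)|(h[...,0]>173))&(h[...,1]>150)&(h[...,2]>60)
def topface(s,mask,thick=.004):
    P=cloud(s); q=P[mask]; top=np.nanpercentile(q[:,2],95); m=mask&(abs(P[...,2]-top)<thick)
    n,l,st,c=cv2.connectedComponentsWithStats(m.astype(np.uint8)); k=1+st[1:,4].argmax(); m=l==k
    cn=max(cv2.findContours(m.astype(np.uint8),0,1)[0],key=cv2.contourArea)
    (u,v),rad=cv2.minEnclosingCircle(cn); z=np.nanmedian(P[m][:,2]); e=cv2.fitEllipse(cn)
    return onplane(s,*e[0],z),z,(u,v,rad),e[0]
E
python3 - <<'E'
from w import *
s=snapshot("wrist"); save(s,"w1")
print(np.linalg.inv(s["camera_from_world"])[:3].round(3).tolist(),s["K"].round(1).tolist())
P=cloud(s);print(np.nanmin(P[...,2]),np.nanmax(P[...,2]))
print(topface(s,red(s)))
o=r.get_obs();print(o["eef_pos"],o["tcp_rot"])
E
```

```text
[[0.006, 0.968, 0.252, 0.68], [-1.0, 0.006, 0.0, -0.141], [-0.001, -0.252, 0.968, 0.327]] [[405.8, 0.0, 318.4], [0.0, 405.8, 247.8], [0.0, 0.0, 1.0]]
-0.0027252751830241784 0.2801807181231165
(array([ 0.63080529, -0.12444339,  0.03649615]), np.float64(0.036496145591660034), (295.792724609375, 212.88279724121094, 24.35906410217285), (295.7215881347656, 212.83200073242188))
[ 0.60877617 -0.1428314   0.16756254] [-4.52784958e-04  9.99994902e-01  3.10660493e-03 -5.82452725e-04]
```

View pics/w1.png

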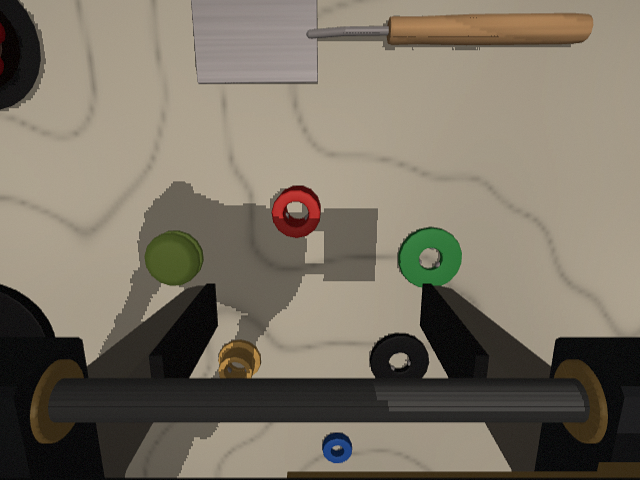

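The picture shows the red sleeve at (296,213) with clear space on both sides. The green ring is at (430,257), small black disc at (399,360), bushing at (239,360). The wrist measurement puts the sleeve at (0.631,-0.1244), top at 0.0365, which agrees with the two fixed cameras.

>>> play_rows --pt "0 0 0 0.011 -0.0092 0.0 1" --pt "0 0 0 0.011 -0.0092 0.0 1" --pt "0 0 0 0 0 0.03 1" --pt "0 0 0 0 0 0 1"

```text
t: 2.48
eef_pos: [0.627, -0.1261, 0.1338]
tcp_rot: [-0.001, 1.0, 0.001, -0.004]
ft_force: [-0.2, 0.4, -0.8]
finger_gap: 0.0915
gripper_force: 0.0
```

Run:
```python
from w import *
s=snapshot("wrist"); print(topface(s,red(s)))
o=r.get_obs();print(o["eef_pos"],o["tcp_rot"])
```

```text
(array([ 0.6309861 , -0.12427229,  0.03655579]), np.float64(0.03655579075914539), (315.46527099609375, 245.7029266357422, 26.84900665283203), (315.4756774902344, 245.61676025390625))
[ 0.6270428  -0.12640347  0.13528919] [-1.21766500e-03  9.99992759e-01  4.26871505e-04 -3.57998443e-03]
```

>>> play_rows --pt "0 0 0 0.003 -0.0017 0.03 1" --pt "0 0 0 0 0 0.03 1" --pt "0 0 0 0 0 0.03 1" --pt "0 0 0 0 0 0.024 1" --pt "0 0 0 0 0 0 1" --grip_force 20

```text
t: 2.95
eef_pos: [0.6284, -0.1244, 0.0196]
tcp_rot: [-0.002, 1.0, -0.0, -0.005]
ft_force: [-1.3, 0.4, 0.2]
finger_gap: 0.0921
gripper_force: 0.0
```

>>> play_rows --pt "0 0 0 0 0 0 0.2" --pt "0 0 0 0 0 0 0.2" --pt "0 0 0 0 0 0 0.2" --pt "0 0 0 0 0 0 0.2" --pt "0 0 0 0 0 0 0.2"

```text
t: 3.37
eef_pos: [0.6341, -0.1254, 0.0264]
tcp_rot: [0.001, 1.0, -0.0, 0.001]
ft_force: [0.6, -0.5, 0.8]
finger_gap: 0.0607
gripper_force: 0.0
```

>>> play_rows --pt "0 0 0 0 0 0 0.2" --pt "0 0 0 0 0 0 0.2" --pt "0 0 0 0 0 0 0.2" --pt "0 0 0 0 0 0 0.2" --pt "0 0 0 0 0 0 0.2"

```text
t: 3.78
eef_pos: [0.633, -0.1248, 0.0247]
tcp_rot: [-0.0, 1.0, -0.0, -0.0]
ft_force: [-1.0, 1.3, 1.1]
finger_gap: 0.036
gripper_force: 20.0
```

>>> play_rows --pt "0 0 0 0 0 -0.02 0.2" --pt "0 0 0 0 0 -0.035 0.2" --pt "0 0 0 0 0 -0.035 0.2" --pt "0 0 0 0 0 -0.035 0.2" --pt "0 0 0 0 0 -0.035 0.2"

```text
t: 4.2
eef_pos: [0.6325, -0.1248, 0.1857]
tcp_rot: [-0.0, 1.0, -0.0, -0.0]
ft_force: [0.5, 0.0, -0.4]
finger_gap: 0.036
gripper_force: 20.0
```

>>> play_rows --pt "0 0 0 -0.015 -0.0336 0 0.2" --pt "0 0 0 -0.015 -0.0336 0 0.2" --pt "0 0 0 -0.015 -0.0336 0 0.2" --pt "0 0 0 -0.015 -0.0336 0 0.2" --pt "0 0 0 -0.015 -0.0336 0 0.2"

```text
t: 4.62
eef_pos: [0.5568, 0.0444, 0.1843]
tcp_rot: [-0.0, 1.0, -0.0, -0.0]
ft_force: [-0.2, 0.4, -0.4]
finger_gap: 0.0365
gripper_force: 20.0
```

>>> play_rows --pt "0 0 0 -0.015 -0.0336 0 0.2" --pt "0 0 0 -0.015 -0.0336 0 0.2" --pt "0 0 0 0 0 0 0.2" --pt "0 0 0 0 0 0 0.2"

```text
t: 4.95
eef_pos: [0.5272, 0.1117, 0.1844]
tcp_rot: [0.0, 1.0, 0.002, -0.0]
ft_force: [0.1, -0.6, -1.4]
finger_gap: 0.0361
gripper_force: 20.0
```

Run:
```python
from w import *
s=snapshot("wrist"); save(s,"w2")
o=r.get_obs();print(o["eef_pos"],o["tcp_rot"],o["finger_gap"])
P=cloud(s); m=red(s)
q=P[m]; print("red",np.nanpercentile(q,[2,50,98],axis=0).round(4).tolist())
```

```text
[0.52784629 0.1104838  0.18449874] [2.67559064e-04 9.99999746e-01 6.60208967e-04 2.69386538e-05] 0.03582592379594087
red [[0.5096, 0.0957, 0.1656], [0.528, 0.1115, 0.1956], [0.542, 0.127, 0.1974]]
```

View pics/w2.png

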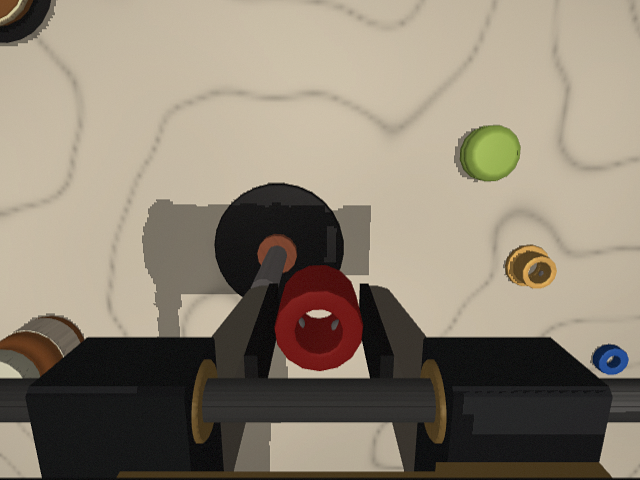

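The sleeve is held upright between the fingers, with its top ring at about (319,330). The collar is at (277,255) and the pole leans down-left toward a finger. I'll measure sleeve axis and pole axis in this one view, so any calibration offset is shared.

```bash
cat > p.py <<'E'
from w import *
from scipy.optimize import least_squares
def circ(q,R,c0):
    f=least_squares(lambda c:np.hypot(q[:,0]-c[0],q[:,1]-c[1])-R,c0,loss="soft_l1",f_scale=.0007); return f.x.round(4),np.median(abs(f.fun)).round(5),len(q)
def pole(s):
    P=cloud(s).reshape(-1,3); near=np.hypot(P[:,0]-.5115,P[:,1]-.1445)
    q=P[(near<.014)&(P[:,2]>.045)&(P[:,2]<.110)]
    print("pole",circ(q,.008,[.511,.1445]))
    q=P[(near<.07)&(abs(P[:,2]-.012)<.004)].astype(np.float32)
    print("foot",cv2.minEnclosingCircle(q[:,:2].copy()))
    n=P[near<.0155]; 
    c=n[(np.hypot(n[:,0]-.5115,n[:,1]-.1445)>.0105)&(n[:,2]>.015)&(n[:,2]<.045)]
    print("collar z pct",np.nanpercentile(c[:,2],[10,50,75,90,97]).round(4) if len(c) else None)
def sleeve(s):
    P=cloud(s);m=red(s);top=np.nanpercentile(P[m][:,2],98)
    q=P[m&(abs(P[...,2]-top)<.003)]
    print("sleeve top",top,cv2.minEnclosingCircle(q[:,:2].astype(np.float32).copy()))
E
python3 - <<'E'
from p import *
for n in("wrist","scene","top"):
    s=snapshot(n); print(n); pole(s)
    if n=="wrist": sleeve(s); P=cloud(s); o=r.get_obs(); print(o["eef_pos"])
E
```

```text
wrist
pole (array([0.51  , 0.1449]), np.float64(0.0001), 644)
foot ((0.5101213455200195, 0.1448621153831482), 0.05504215881228447)
collar z pct [0.0273 0.03   0.0305 0.031  0.0315]
sleeve top 0.19753824497918246 ((0.5251710414886475, 0.11017277091741562), 0.018068639561533928)
[0.52825169 0.1097263  0.18453725]
scene
pole (array([0.5099, 0.1454]), np.float64(0.00072), 204)
foot ((0.5106090307235718, 0.14588801562786102), 0.05696855112910271)
collar z pct [0.0226 0.0286 0.0303 0.0311 0.0317]
top
pole (array([0.511 , 0.1445]), np.float64(nan), 0)
foot ((0.4935585558414459, 0.1497012823820114), 0.05078725516796112)
collar z pct [0.0244 0.03   0.0316 0.0335 0.0362]
  return _methods._mean(a, axis=axis, dtype=dtype,
  ret = ret.dtype.type(ret / rcount)
```

>>> play_rows --pt "0 0 0 -0.0076 -0.0174 0 0.2" --pt "0 0 0 -0.0076 -0.0173 0 0.2" --pt "0 0 0 0 0 0 0.2" --pt "0 0 0 0 0 0.015 0.2" --pt "0 0 0 0 0 0.015 0.2"

```text
t: 5.57
eef_pos: [0.5145, 0.1439, 0.1553]
tcp_rot: [0.0, 1.0, -0.0, 0.002]
ft_force: [0.3, 0.2, -0.9]
finger_gap: 0.0364
gripper_force: 20.0
```

>>> play_rows --pt "0 0 0 0 0 0 0.2" --pt "0 0 0 0 0 0 0.2"

```text
t: 5.73
eef_pos: [0.5127, 0.1439, 0.154]
tcp_rot: [0.0, 1.0, -0.001, -0.001]
ft_force: [-0.6, -0.4, -1.0]
finger_gap: 0.0362
gripper_force: 20.0
```

```bash
python3 - <<'E' 2>/dev/null
from p import *
s=snapshot("wrist"); pole(s); sleeve(s)
s=snapshot("scene"); save(s,"s2",(310,140,410,240),5); pole(s)
P=cloud(s);m=red(s);m[:140]=0;m[240:]=0;m[:,:310]=0;m[:,410:]=0;q=P[m];print(np.nanpercentile(q,[2,98],axis=0))
print(circ(q[(q[:,2]<np.nanpercentile(q[:,2],60))],.018,[.51,.145]))
o=r.get_obs(); print(o["eef_pos"])
E
```

```text
pole (array([0.5099, 0.1449]), np.float64(9e-05), 541)
foot ((0.5101808309555054, 0.14492608606815338), 0.05490332841873169)
collar z pct [0.0283 0.0301 0.0306 0.0311 0.0315]
sleeve top 0.16695801402340024 ((0.5102663636207581, 0.1432272046804428), 0.018135420978069305)
pole (array([0.5098, 0.1453]), np.float64(0.00064), 206)
foot ((0.5097689032554626, 0.14523455500602722), 0.057178523391485214)
collar z pct [0.0235 0.0292 0.0306 0.0316 0.0326]
[[0.49845203 0.12866145 0.13407271]
 [0.52940543 0.1579022  0.16810484]]
(array([0.51  , 0.1426]), np.float64(0.00111), 186)
[0.51371941 0.14425041 0.15547917]
```

View pics/s2.png

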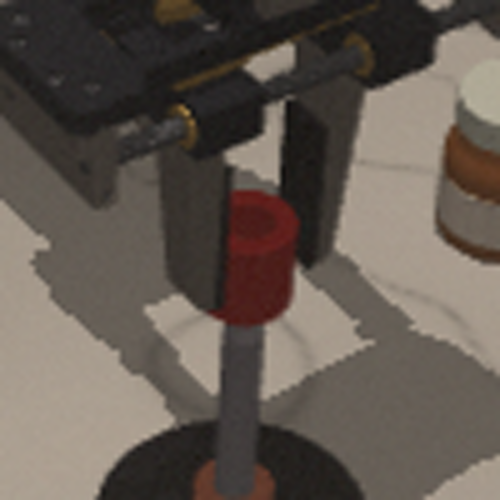

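The close view shows the sleeve (255,260) held just above the pole tip at (240,330), roughly in line. The wrist fit puts it 1.6 mm short in y, so I'll correct that and start threading.

>>> play_rows --pt "0 0 0 -0.0003 -0.0015 0 0.2" --pt "0 0 0 0 0 0 0.2" --pt "0 0 0 0 0 0.008 0.2" --pt "0 0 0 0 0 0.008 0.2" --pt "0 0 0 0 0 0 0.2"

```text
t: 6.25
eef_pos: [0.5113, 0.1463, 0.1365]
tcp_rot: [0.0, 1.0, -0.0, -0.001]
ft_force: [0.7, 0.0, -2.1]
finger_gap: 0.0359
gripper_force: 20.0
```

>>> play_rows --pt "0 0 0 0 0 0.008 0.2" --pt "0 0 0 0 0 0.008 0.2" --pt "0 0 0 0 0 0 0.2" --pt "0 0 0 0 0 0 0.2"

```text
t: 6.58
eef_pos: [0.5123, 0.1464, 0.1219]
tcp_rot: [0.0, 1.0, -0.0, -0.0]
ft_force: [-0.0, -0.2, -0.3]
finger_gap: 0.0361
gripper_force: 20.0
```

>>> play_rows --pt "0 0 0 0 0 0.008 0.2" --pt "0 0 0 0 0 0.008 0.2" --pt "0 0 0 0 0 0.008 0.2" --pt "0 0 0 0 0 0 0.2"

```text
t: 6.92
eef_pos: [0.5116, 0.1462, 0.0964]
tcp_rot: [0.0, 1.0, -0.0, -0.001]
ft_force: [3.8, -2.1, -5.5]
finger_gap: 0.0362
gripper_force: 20.0
```

>>> play_rows --pt "0 0 0 0 0 0.009 0.2" --pt "0 0 0 0 0 0.009 0.2" --pt "0 0 0 0 0 0.009 0.2" --pt "0 0 0 0 0 0.003 0.2" --pt "0 0 0 0 0 0 0.2"

```text
t: 7.33
eef_pos: [0.5118, 0.1463, 0.0669]
tcp_rot: [0.0, 1.0, -0.0, -0.001]
ft_force: [3.3, -2.3, -6.0]
finger_gap: 0.0361
gripper_force: 20.0
```

>>> play_rows --pt "0 0 0 0 0 0.005 0.2" --pt "0 0 0 0 0 0.004 0.2" --pt "0 0 0 0 0 0.001 0.2" --pt "0 0 0 0 0 0 0.2"

```text
t: 7.67
eef_pos: [0.5121, 0.1465, 0.0579]
tcp_rot: [-0.0, 1.0, -0.0, -0.0]
ft_force: [3.4, -2.3, -4.0]
finger_gap: 0.0361
gripper_force: 20.0
```

>>> play_rows --pt "0 0 0 0 0 0.001 0.2" --pt "0 0 0 0 0 0.001 0.2" --pt "0 0 0 0 0 0 0.2"

```text
t: 7.92
eef_pos: [0.5126, 0.1465, 0.0566]
tcp_rot: [-0.0, 1.0, -0.0, 0.0]
ft_force: [1.1, -2.4, -1.4]
finger_gap: 0.0362
gripper_force: 20.0
```

>>> play_rows --pt "0 0 0 0 0 0.001 0.2" --pt "0 0 0 0 0 0.0 0.2"

```text
t: 8.08
eef_pos: [0.5126, 0.1465, 0.0556]
tcp_rot: [0.0, 1.0, -0.0, 0.0]
ft_force: [1.0, -1.0, -1.1]
finger_gap: 0.0361
gripper_force: 20.0
```

>>> play_rows --pt "0 0 0 0 0 0.001 0.2" --pt "0 0 0 0 0 0.0 0.2"

```text
t: 8.25
eef_pos: [0.5126, 0.1464, 0.0545]
tcp_rot: [0.0, 1.0, -0.0, 0.0]
ft_force: [1.9, -2.2, -0.1]
finger_gap: 0.0364
gripper_force: 20.0
```

```bash
python3 - <<'E' 2>/dev/null
from p import *
s=snapshot("wrist"); sleeve(s)
s=snapshot("scene"); save(s,"s3",(310,160,410,260),5)
o=r.get_obs(); print(o["eef_pos"],o["ft_force"])
E
```

```text
sleeve top 0.06763601345646991 ((0.5102962255477905, 0.1460282802581787), 0.018010012805461884)
[0.51257811 0.14640347 0.05449556] [ 1.10522234 -2.95590194 -1.80947866]
```

View pics/s3.png

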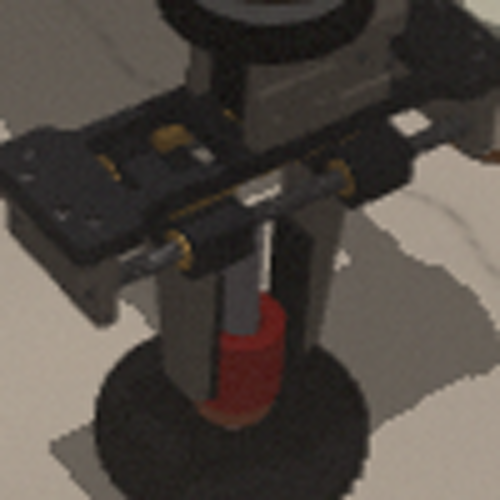

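The sleeve is on the pole, its underside at (235,415) just at the collar. Now feel for the stop.

>>> play_rows --pt "0 0 0 0 0 0.001 0.2" --pt "0 0 0 0 0 0.0 0.2"

```text
t: 8.52
eef_pos: [0.5127, 0.1464, 0.054]
tcp_rot: [0.0, 1.0, -0.0, 0.0]
ft_force: [-0.9, -3.3, 4.1]
finger_gap: 0.0361
gripper_force: 20.0
```

>>> play_rows --pt "0 0 0 0 0 0.001 0.2" --pt "0 0 0 0 0 0.0 0.2"

```text
t: 8.68
eef_pos: [0.5129, 0.1464, 0.054]
tcp_rot: [0.0, 1.0, 0.0, 0.0]
ft_force: [-3.1, -3.7, 10.9]
finger_gap: 0.0365
gripper_force: 20.0
```

>>> play_rows --pt "0 0 0 0 0 0.001 0.2" --pt "0 0 0 0 0 0.0 0.2"

```text
t: 8.85
eef_pos: [0.513, 0.1465, 0.0539]
tcp_rot: [0.0, 1.0, 0.0, 0.0]
ft_force: [-6.9, -5.1, 17.8]
finger_gap: 0.036
gripper_force: 20.0
```

>>> play_rows --pt "0 0 0 0 0 -0.0025 0.2" --pt "0 0 0 0 0 0 0.55" --pt "0 0 0 0 0 0 0.55" --pt "0 0 0 0 0 0 0.55" --pt "0 0 0 0 0 0 0.55"

```text
t: 9.27
eef_pos: [0.5121, 0.1467, 0.0536]
tcp_rot: [-0.0, 1.0, -0.0, -0.0]
ft_force: [0.3, -0.3, 0.5]
finger_gap: 0.0506
gripper_force: 0.0
```

>>> play_rows --pt "0 0 0 0 0 -0.015 0.72" --pt "0 0 0 0 0 -0.025 0.72" --pt "0 0 0 0 0 -0.035 0.72" --pt "0 0 0 0 0 -0.035 0.72" --pt "0 0 0 0 0 0 0.72"

```text
t: 9.68
eef_pos: [0.517, 0.147, 0.1716]
tcp_rot: [-0.001, 1.0, 0.0, 0.006]
ft_force: [0.6, 0.3, 0.9]
finger_gap: 0.066
gripper_force: 0.0
```

```bash
python3 - <<'E' 2>/dev/null
from p import *
s=snapshot("wrist"); sleeve(s);pole(s)
o=r.get_obs(); print(o["eef_pos"],o["ft_force"],o["finger_gap"])
E
```

```text
sleeve top 0.06815886980029723 ((0.5097454786300659, 0.14614522457122803), 0.017860593274235725)
pole (array([0.5106, 0.1446]), np.float64(0.00142), 1097)
foot ((0.510172963142395, 0.14478647708892822), 0.054949332028627396)
collar z pct [0.0229 0.0367 0.0423 0.0433 0.0447]
[0.51546053 0.1468927  0.16836019] [ 0.5886129  -0.91411385 -0.09038124] 0.06621092408116959
```

>>> play_rows --pt "0 0 0 -0.0017 0.036 0 0.72" --pt "0 0 0 -0.0017 0.036 0 0.72" --pt "0 0 0 -0.0017 0.036 0 0.72" --pt "0 0 0 -0.0017 0.036 0 0.72" --pt "0 0 0 -0.0017 0.036 0 0.72"

```text
t: 10.15
eef_pos: [0.5027, -0.0346, 0.1623]
tcp_rot: [-0.001, 1.0, 0.0, -0.001]
ft_force: [0.3, 0.0, -0.6]
finger_gap: 0.0658
gripper_force: 0.0
```

>>> play_rows --pt "0 0 0 -0.0017 0.036 0 0.72" --pt "0 0 0 -0.0017 0.036 0 0.72" --pt "0 0 0 -0.0017 0.036 0 0.72" --pt "0 0 0 -0.0017 0.036 0 0.72" --pt "0 0 0 -0.0017 0.035 0 0.72"

```text
t: 10.57
eef_pos: [0.4943, -0.2137, 0.1622]
tcp_rot: [-0.001, 1.0, -0.0, -0.001]
ft_force: [0.0, 0.5, 0.5]
finger_gap: 0.0665
gripper_force: 0.0
```

>>> play_rows --pt "0 0 0 0 0 0.03 0.72" --pt "0 0 0 0 0 0 0.72" --pt "0 0 0 0 0 0 0.72" --pt "0 0 0 0 0 0 0.72"

```text
t: 10.9
eef_pos: [0.4951, -0.2114, 0.1336]
tcp_rot: [-0.001, 1.0, 0.0, -0.001]
ft_force: [-0.0, -0.1, -0.1]
finger_gap: 0.0664
gripper_force: 0.0
```

```bash
cat >> p.py <<'E'
def face(s,c,R,zlo,zhi):
    P=cloud(s).reshape(-1,3); q=P[(np.hypot(P[:,0]-c[0],P[:,1]-c[1])<R)&(P[:,2]>zlo)&(P[:,2]<zhi)]
    top=np.nanpercentile(q[:,2],90); q=q[abs(q[:,2]-top)<.0035]
    print("face z",np.median(q[:,2]).round(4),cv2.minEnclosingCircle(q[:,:2].astype(np.float32).copy()),len(q))
E
python3 - <<'E' 2>/dev/null
from p import *
s=snapshot("wrist"); face(s,(.495,-.2125),.034,.005,.02)
print(proj(s,(.495,-.2125,.008)))
o=r.get_obs(); print(o["eef_pos"],o["ft_force"],o["finger_gap"],o["tcp_rot"])
E
```

```text
face z 0.0087 ((0.49460354447364807, -0.21271811425685883), 0.02590627782046795) 3333
[319.59615889 242.3320646 ]
[ 0.49572996 -0.21164372  0.13444925] [ 0.02684167  0.38294951 -0.67372704] 0.0662108654505466 [-1.19839660e-04  9.99999816e-01  5.93635295e-04  4.35789720e-05]
```

>>> play_rows --pt "0 0 0 -0.0006 0.0012 0.035 0.72" --pt "0 0 0 0 0 0.035 0.72" --pt "0 0 0 0 0 0.035 0.72" --pt "0 0 0 0 0 0.01 0.72" --pt "0 0 0 0 0 0 0.72"

```text
t: 11.37
eef_pos: [0.4932, -0.2117, 0.017]
tcp_rot: [-0.002, 1.0, 0.001, -0.002]
ft_force: [0.2, -0.5, 0.4]
finger_gap: 0.0663
gripper_force: 0.0
```

>>> play_rows --pt "0 0 0 0 0 0 0.72" --pt "0 0 0 0 0 0 0.72" --pt "0 0 0 0 0 0 0.72"

```text
t: 11.62
eef_pos: [0.4968, -0.2149, 0.0218]
tcp_rot: [0.001, 1.0, 0.0, 0.002]
ft_force: [-0.2, 0.5, 0.6]
finger_gap: 0.066
gripper_force: 0.0
```

>>> play_rows --pt "0 0 0 0 0 0.003 0.72" --pt "0 0 0 0 0 0.002 0.72" --pt "0 0 0 0 0 0 0.72" --pt "0 0 0 0 0 0 0.72" --pt "0 0 0 0 0 0 0.72" --grip_force 25

```text
t: 12.03
eef_pos: [0.4948, -0.2138, 0.0141]
tcp_rot: [-0.0, 1.0, -0.0, -0.0]
ft_force: [0.4, 0.1, 0.8]
finger_gap: 0.0663
gripper_force: 0.0
```

>>> play_rows --pt "0 0 0 0 0 0 0.35" --pt "0 0 0 0 0 0 0.35" --pt "0 0 0 0 0 0 0.35" --pt "0 0 0 0 0 0 0.35" --pt "0 0 0 0 0 0 0.35"

```text
t: 12.45
eef_pos: [0.4949, -0.2137, 0.0141]
tcp_rot: [-0.0, 1.0, -0.0, -0.0]
ft_force: [-0.2, 0.5, 0.8]
finger_gap: 0.0502
gripper_force: 25.0
```

>>> play_rows --pt "0 0 0 0 0 0 0.35" --pt "0 0 0 0 0 -0.01 0.35" --pt "0 0 0 0 0 -0.02 0.35" --pt "0 0 0 0 0 -0.01 0.35" --pt "0 0 0 0 0 0 0.35"

```text
t: 12.87
eef_pos: [0.4969, -0.2152, 0.0573]
tcp_rot: [0.002, 1.0, -0.0, 0.002]
ft_force: [0.5, -0.2, -0.6]
finger_gap: 0.0504
gripper_force: 25.0
```

```bash
python3 - <<'E' 2>/dev/null
from p import *
o=r.get_obs(); print(o["eef_pos"],o["ft_force"],o["finger_gap"],o["tcp_rot"])
s=snapshot("wrist"); face(s,(.495,-.2125),.034,.03,.075)
save(s,"w4",(160,200,480,480),2)
P=cloud(s).reshape(-1,3); q=P[(np.hypot(P[:,0]-.495,P[:,1]+.2125)<.023)&(P[:,2]>.03)&(P[:,2]<.07)]
A=np.c_[q[:,:2]-[.495,-.2125],np.ones(len(q))]; print("plane",np.linalg.lstsq(A,q[:,2],rcond=None)[0],len(q))
E
```

```text
[ 0.49692293 -0.21517596  0.05730057] [ 0.51721602 -0.16811401 -0.60340277] 0.05040784169324134 [ 1.77713175e-03  9.99995418e-01 -2.44211157e-05  2.45040509e-03]
face z 0.0596 ((0.5020251870155334, -0.21241089701652527), 0.0324157178401947) 446
plane [0.00834133 0.03596405 0.05199351] 7018
```

View pics/w4.png

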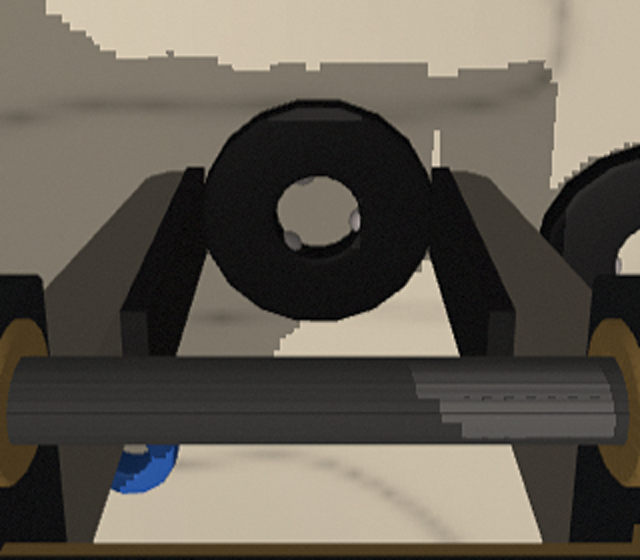

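The disc is gripped level at the fingertips, ring centre (320,210), bore free. Carry it to the pole.

>>> play_rows --pt "0 0 0 0 0 -0.028 0.35" --pt "0 0 0 0 0 -0.03 0.35" --pt "0 0 0 0 0 -0.03 0.35" --pt "0 0 0 0 0 -0.026 0.35" --pt "0 0 0 0.0015 -0.0357 0 0.35"

```text
t: 13.33
eef_pos: [0.4994, -0.1839, 0.174]
tcp_rot: [0.004, 1.0, -0.003, 0.005]
ft_force: [1.1, -0.6, 0.7]
finger_gap: 0.0504
gripper_force: 25.0
```

>>> play_rows --pt "0 0 0 0.0015 -0.0357 0 0.35" --pt "0 0 0 0.0015 -0.0357 0 0.35" --pt "0 0 0 0.0015 -0.0357 0 0.35" --pt "0 0 0 0.0015 -0.0357 0 0.35" --pt "0 0 0 0.0015 -0.0357 0 0.35"

```text
t: 13.75
eef_pos: [0.5031, 0.0022, 0.1672]
tcp_rot: [-0.0, 1.0, -0.0, -0.001]
ft_force: [0.1, -0.3, -0.7]
finger_gap: 0.0502
gripper_force: 25.0
```

>>> play_rows --pt "0 0 0 0.0015 -0.0357 0 0.35" --pt "0 0 0 0.0015 -0.0357 0 0.35" --pt "0 0 0 0.0015 -0.0357 0 0.35" --pt "0 0 0 0.0015 -0.0357 0 0.35" --pt "0 0 0 0 0 0 0.35"

```text
t: 14.17
eef_pos: [0.5088, 0.1485, 0.1671]
tcp_rot: [-0.001, 1.0, 0.003, -0.001]
ft_force: [-0.5, 0.3, -0.4]
finger_gap: 0.0505
gripper_force: 25.0
```

>>> play_rows --pt "0 0 0 0 0 0 0.35" --pt "0 0 0 0 0 0 0.35" --pt "0 0 0 0 0 0 0.35" --pt "0 0 0 0 0 0 0.35"

```text
t: 14.5
eef_pos: [0.51, 0.1419, 0.1679]
tcp_rot: [0.0, 1.0, -0.001, -0.0]
ft_force: [0.2, 0.0, -0.4]
finger_gap: 0.0501
gripper_force: 25.0
```

```bash
cat >> p.py <<'E'
def poleline(s,zlo=.075,zhi=.11):
    P=cloud(s).reshape(-1,3); n=np.hypot(P[:,0]-.5105,P[:,1]-.1449); q=P[(n<.014)&(P[:,2]>zlo)&(P[:,2]<zhi)]
    print("pole",circ(q,.008,[.511,.1445]) if len(q)>20 else len(q))
def held(s,zlo,zhi):
    P=cloud(s); m=(abs(P[...,0]-.51)<.04)&(abs(P[...,1]-.145)<.04)&(P[...,2]>zlo)&(P[...,2]<zhi)&(s["img"].max(2)<60)
    q=P[m]; A=np.c_[q[:,:2]-[.51,.145],np.ones(len(q))]; print("plane",np.linalg.lstsq(A,q[:,2],rcond=None)[0].round(4),len(q))
E
python3 - <<'E' 2>/dev/null
from p import *
o=r.get_obs(); print(o["eef_pos"],o["ft_force"],o["finger_gap"],o["tcp_rot"])
s=snapshot("wrist"); poleline(s); pole(s); held(s,.14,.175)
save(s,"w5",(160,200,480,480),2)
# bore: hole seen inside disc top
P=cloud(s); z=P[...,2]; d=((z>.145)&(z<.175)&(np.abs(P[...,0]-.51)<.028)).astype(np.uint8)
cs,h=cv2.findContours(d,cv2.RETR_CCOMP,cv2.CHAIN_APPROX_NONE)
for c,hh in zip(cs,h[0]):
    if cv2.contourArea(c)>300: e=cv2.fitEllipse(c); print(hh[3],cv2.contourArea(c),np.round(e[0],1),np.round(e[1],1),onplane(s,*e[0],.160).round(4))
E
```

```text
[0.50997247 0.14194008 0.16787996] [ 0.19398035  0.01068259 -0.43965678] 0.05011873689912442 [ 1.13369610e-04  9.99999402e-01 -1.07371239e-03 -1.75480802e-04]
pole (array([0.5099, 0.1448]), np.float64(9e-05), 105)
pole (array([0.5131, 0.1447]), np.float64(0.00268), 713)
foot ((0.5100734233856201, 0.14475613832473755), 0.05502372607588768)
collar z pct [0.0267 0.0385 0.0418 0.0431 0.044 ]
plane [-0.0013 -0.0007  0.1628] 9883
-1 11176.0 [318.3 303.9] [104.1 152.4] [0.5109 0.1417 0.16  ]
1 1067.5 [318.3 304.7] [34.4 40.2] [0.5105 0.1417 0.16  ]
```

View pics/w5.png

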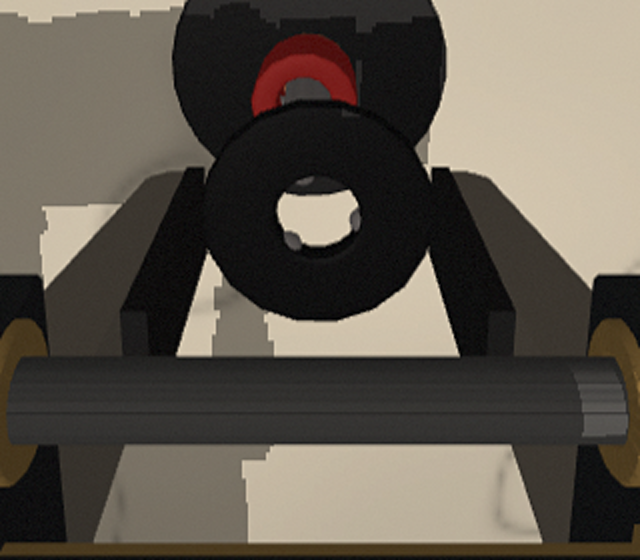

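The disc covers the pole tip in view. Sleeve and foot show above it, with the bore at (318,215) in the crop. The wrist fit puts the pole at (0.510,0.1448), and the disc at about y 0.1418. I'll check x along a strip through its centre.

```bash
cat >> p.py <<'E'
def strip(s,c,zt,dark=True):
    P=cloud(s); m=(abs(P[...,1]-c[1])<.004)&(abs(P[...,2]-zt)<.003)&(abs(P[...,0]-c[0])<.035)
    x=P[m][:,0]; n=(abs(P[...,0]-c[0])<.004)&(abs(P[...,2]-zt)<.003)&(abs(P[...,1]-c[1])<.035); y=P[n][:,1]
    f=lambda v:((v.min()+v.max())/2).round(4)
    xi=np.sort(x); g=np.diff(xi).argmax(); yi=np.sort(y); k=np.diff(yi).argmax()
    print("strip x",x.min().round(4),x.max().round(4),f(x),"hole",xi[g:g+2].round(4)," y",y.min().round(4),y.max().round(4),f(y),"hole",yi[k:k+2].round(4))
E
python3 - <<'E' 2>/dev/null
from p import *
o=r.get_obs(); print(o["eef_pos"])
s=snapshot("wrist"); strip(s,(.510,.1419),.1626)
E
```

```text
[0.51003048 0.1420438  0.16798806]
strip x 0.4845 0.5355 0.51 hole [0.5026 0.517 ]  y 0.1164 0.167 0.1417 hole [0.1344 0.1502]
```

>>> play_rows --pt "0 0 0 0 -0.0029 0 0.35" --pt "0 0 0 0 0 0.01 0.35" --pt "0 0 0 0 0 0.013 0.35" --pt "0 0 0 0 0 0 0.35" --pt "0 0 0 0 0 0 0.35"

```text
t: 15.02
eef_pos: [0.509, 0.1461, 0.1439]
tcp_rot: [0.0, 1.0, -0.0, -0.001]
ft_force: [0.1, -0.3, 0.0]
finger_gap: 0.0503
gripper_force: 25.0
```

```bash
python3 - <<'E' 2>/dev/null
from p import *
o=r.get_obs(); print(o["eef_pos"],o["ft_force"])
s=snapshot("wrist"); strip(s,(.510,.1448),o["eef_pos"][2]-.0053); poleline(s)
E
```

```text
[0.50899041 0.14607537 0.14391427] [ 0.0721324  -0.2830273   0.04650871]
strip x 0.4833 0.5345 0.5089 hole [0.5008 0.5158]  y 0.1205 0.1711 0.1458 hole [0.1384 0.1534]
pole 0
```

>>> play_rows --pt "0 0 0 0 0 0 0.35" --pt "0 0 0 0 0 0 0.35" --pt "0 0 0 0 0 0 0.35"

```text
t: 15.32
eef_pos: [0.5103, 0.1462, 0.1457]
tcp_rot: [-0.0, 1.0, -0.0, 0.001]
ft_force: [-0.4, 0.1, -0.8]
finger_gap: 0.0503
gripper_force: 25.0
```

>>> play_rows --pt "0 0 0 0 0 0 0.35" --pt "0 0 0 0 0 0 0.35" --pt "0 0 0 0 0 0 0.35"

```text
t: 15.57
eef_pos: [0.51, 0.1462, 0.1452]
tcp_rot: [-0.0, 1.0, -0.0, 0.0]
ft_force: [-0.7, -0.2, -0.7]
finger_gap: 0.0495
gripper_force: 25.0
```

>>> play_rows --pt "0 0 0 0 0.0013 0 0.35" --pt "0 0 0 0 0 0.007 0.35" --pt "0 0 0 0 0 0.007 0.35" --pt "0 0 0 0 0 0 0.35" --pt "0 0 0 0 0 0 0.35"

```text
t: 15.98
eef_pos: [0.5092, 0.1448, 0.13]
tcp_rot: [0.0, 1.0, -0.0, -0.001]
ft_force: [0.2, 0.5, -0.1]
finger_gap: 0.05
gripper_force: 25.0
```

>>> play_rows --pt "0 0 0 0 0 0.006 0.35" --pt "0 0 0 0 0 0.006 0.35" --pt "0 0 0 0 0 0.006 0.35" --pt "0 0 0 0 0 0 0.35" --pt "0 0 0 0 0 0 0.35"

```text
t: 16.4
eef_pos: [0.5095, 0.1449, 0.112]
tcp_rot: [-0.0, 1.0, -0.0, -0.001]
ft_force: [0.8, 1.5, -4.4]
finger_gap: 0.0502
gripper_force: 25.0
```

>>> play_rows --pt "0 0 0 0 0 0.008 0.35" --pt "0 0 0 0 0 0.008 0.35" --pt "0 0 0 0 0 0.008 0.35" --pt "0 0 0 0 0 0.004 0.35" --pt "0 0 0 0 0 0 0.35"

```text
t: 16.82
eef_pos: [0.5093, 0.1448, 0.0834]
tcp_rot: [-0.0, 1.0, -0.0, -0.001]
ft_force: [3.0, 1.1, -3.1]
finger_gap: 0.0502
gripper_force: 25.0
```

>>> play_rows --pt "0 0 0 0 0 0.001 0.35" --pt "0 0 0 0 0 0.0 0.35"

```text
t: 16.98
eef_pos: [0.5095, 0.145, 0.0836]
tcp_rot: [-0.0, 1.0, -0.0, -0.0]
ft_force: [1.5, 1.3, -2.7]
finger_gap: 0.0496
gripper_force: 25.0
```

>>> play_rows --pt "0 0 0 0 0 0.001 0.35" --pt "0 0 0 0 0 0.0 0.35"

```text
t: 17.15
eef_pos: [0.5099, 0.1449, 0.0832]
tcp_rot: [-0.0, 1.0, -0.0, -0.0]
ft_force: [1.5, 1.6, -2.0]
finger_gap: 0.0506
gripper_force: 25.0
```

>>> play_rows --pt "0 0 0 0 0 0.001 0.35" --pt "0 0 0 0 0 0.0 0.35"

```text
t: 17.32
eef_pos: [0.5102, 0.1449, 0.0824]
tcp_rot: [0.0, 1.0, -0.0, 0.0]
ft_force: [0.1, 0.9, 0.6]
finger_gap: 0.05
gripper_force: 25.0
```

>>> play_rows --pt "0 0 0 0 0 0.001 0.35" --pt "0 0 0 0 0 0.0 0.35"

```text
t: 17.48
eef_pos: [0.5102, 0.1448, 0.0813]
tcp_rot: [0.0, 1.0, -0.0, 0.0]
ft_force: [1.1, -0.3, -0.2]
finger_gap: 0.0504
gripper_force: 25.0
```

>>> play_rows --pt "0 0 0 0 0 0.001 0.35" --pt "0 0 0 0 0 0.0 0.35"

```text
t: 17.65
eef_pos: [0.5102, 0.1448, 0.0802]
tcp_rot: [0.0, 1.0, -0.0, 0.0]
ft_force: [2.5, 0.6, 1.5]
finger_gap: 0.0501
gripper_force: 25.0
```

>>> play_rows --pt "0 0 0 0 0 0.001 0.35" --pt "0 0 0 0 0 0.0 0.35"

```text
t: 17.82
eef_pos: [0.5105, 0.1446, 0.0795]
tcp_rot: [0.0, 1.0, -0.0, 0.001]
ft_force: [1.0, -1.1, 3.7]
finger_gap: 0.05
gripper_force: 25.0
```

>>> play_rows --pt "0 0 0 0 0 0.001 0.35" --pt "0 0 0 0 0 0.0 0.35"

```text
t: 17.98
eef_pos: [0.5107, 0.1446, 0.0794]
tcp_rot: [0.0, 1.0, -0.0, 0.001]
ft_force: [-0.7, -1.0, 10.0]
finger_gap: 0.0502
gripper_force: 25.0
```

>>> play_rows --pt "0 0 0 0 0 0.001 0.35" --pt "0 0 0 0 0 0.0 0.35"

```text
t: 18.15
eef_pos: [0.511, 0.1447, 0.0793]
tcp_rot: [0.0, 1.0, 0.0, 0.001]
ft_force: [-3.0, -0.7, 15.3]
finger_gap: 0.0507
gripper_force: 25.0
```

>>> play_rows --pt "0 0 0 0 0 -0.002 0.35" --pt "0 0 0 0 0 0 0.75" --pt "0 0 0 0 0 0 0.75" --pt "0 0 0 0 0 0 0.75" --pt "0 0 0 0 0 0 0.75"

```text
t: 18.57
eef_pos: [0.5092, 0.1448, 0.0784]
tcp_rot: [0.0, 1.0, -0.0, -0.001]
ft_force: [-0.4, -0.1, 0.1]
finger_gap: 0.0689
gripper_force: 0.0
```

>>> play_rows --pt "0 0 0 0 0 -0.015 0.75" --pt "0 0 0 0 0 -0.025 0.75" --pt "0 0 0 0 0 -0.03 0.75" --pt "0 0 0 0 0 -0.02 0.75" --pt "0 0 0 0 0 0 0.75"

```text
t: 18.98
eef_pos: [0.5128, 0.1451, 0.1739]
tcp_rot: [-0.0, 1.0, -0.0, 0.004]
ft_force: [0.8, -0.8, -0.4]
finger_gap: 0.0691
gripper_force: 0.0
```

```bash
python3 - <<'E' 2>/dev/null
from p import *
o=r.get_obs(); print(o["eef_pos"],o["finger_gap"])
s=snapshot("wrist"); strip(s,(.510,.1448),.075); held(s,.06,.09); poleline(s,.085,.11)
E
```

```text
[0.51277709 0.14506559 0.17385079] 0.06906542010933468
strip x 0.4849 0.5354 0.5102 hole [0.4893 0.5168]  y 0.1189 0.1698 0.1444 hole [0.1378 0.1516]
plane [-0.0059  0.0002  0.0744] 3630
pole (array([0.5099, 0.1449]), np.float64(9e-05), 261)
```

The disc lies level on the sleeve, top at 0.0745 (0.0305 + 36 + 8). Now the bushing.

>>> play_rows --pt "0 0 0 -0.0022 0.031 0 0.65" --pt "0 0 0 -0.0022 0.031 0 0.65" --pt "0 0 0 -0.0022 0.031 0 0.65" --pt "0 0 0 -0.0022 0.031 0 0.65" --pt "0 0 0 -0.0022 0.031 0 0.65"

```text
t: 19.45
eef_pos: [0.4973, -0.0111, 0.1669]
tcp_rot: [-0.0, 1.0, 0.0, -0.002]
ft_force: [-0.5, -0.1, 0.0]
finger_gap: 0.0596
gripper_force: 0.0
```

>>> play_rows --pt "0 0 0 -0.0022 0.031 0 0.65" --pt "0 0 0 -0.0022 0.0305 0.01 0.65" --pt "0 0 0 0 0 0.02 0.65" --pt "0 0 0 0 0 0.01 0.65" --pt "0 0 0 0 0 0 0.65"

```text
t: 19.87
eef_pos: [0.4913, -0.0704, 0.1248]
tcp_rot: [-0.002, 1.0, -0.0, -0.004]
ft_force: [0.4, -0.3, -0.2]
finger_gap: 0.0596
gripper_force: 0.0
```

>>> play_rows --pt "0 0 0 0 0 0 0.65" --pt "0 0 0 0 0 0 0.65" --pt "0 0 0 0 0 0 0.65" --pt "0 0 0 0 0 0 0.65" --pt "0 0 0 0 0 0 0.65"

```text
t: 20.28
eef_pos: [0.495, -0.0714, 0.1298]
tcp_rot: [0.0, 1.0, 0.0, 0.001]
ft_force: [0.4, -0.3, -0.7]
finger_gap: 0.0595
gripper_force: 0.0
```

```bash
python3 - <<'E' 2>/dev/null
from p import *
s=snapshot("wrist"); face(s,(.4945,-.0715),.022,.018,.04)
o=r.get_obs(); print(o["eef_pos"],o["tcp_rot"],o["finger_gap"])
E
```

```text
face z 0.0245 ((0.49390676617622375, -0.07161761820316315), 0.014569073915481567) 803
[ 0.49487961 -0.07143902  0.12965789] [2.00610866e-04 9.99999821e-01 2.60654600e-04 4.99968385e-04] 0.059429764043602264
```

>>> play_rows --pt "0 0 0 -0.001 0.0002 0.03 0.65" --pt "0 0 0 0 0 0.03 0.65" --pt "0 0 0 0 0 0.03 0.65" --pt "0 0 0 0 0 0.012 0.65" --pt "0 0 0 0 0 0 0.65" --grip_force 30

```text
t: 20.75
eef_pos: [0.4907, -0.0706, 0.0239]
tcp_rot: [-0.001, 1.0, 0.0, -0.003]
ft_force: [-1.1, -0.2, 0.5]
finger_gap: 0.0599
gripper_force: 0.0
```

>>> play_rows --pt "0 0 0 0 0 0 0.65" --pt "0 0 0 0 0 0 0.65" --pt "0 0 0 0 0 0 0.65" --pt "0 0 0 0 0 0 0.65" --pt "0 0 0 0 0 0 0.65"

```text
t: 21.17
eef_pos: [0.4943, -0.0722, 0.0282]
tcp_rot: [0.0, 1.0, -0.0, 0.001]
ft_force: [-0.4, 0.2, 0.4]
finger_gap: 0.0598
gripper_force: 0.0
```

Down 8 mm, then close.

>>> play_rows --pt "0 0 0 0 0 0.004 0.65" --pt "0 0 0 0 0 0.004 0.65" --pt "0 0 0 0 0 0 0.65" --pt "0 0 0 0 0 0 0.65" --pt "0 0 0 0 0 0 0.4"

```text
t: 21.58
eef_pos: [0.4934, -0.0718, 0.0189]
tcp_rot: [-0.0, 1.0, -0.0, -0.0]
ft_force: [-0.1, -0.1, -0.1]
finger_gap: 0.0548
gripper_force: 0.0
```

>>> play_rows --pt "0 0 0 0 0 0 0.15" --pt "0 0 0 0 0 0 0.15" --pt "0 0 0 0 0 0 0.15" --pt "0 0 0 0 0 0 0.15" --pt "0 0 0 0 0 0 0.15"

```text
t: 22.0
eef_pos: [0.4936, -0.0718, 0.0192]
tcp_rot: [0.0, 1.0, -0.0, 0.0]
ft_force: [0.3, -1.1, 0.3]
finger_gap: 0.0283
gripper_force: 30.0
```

>>> play_rows --pt "0 0 0 0 0 0 0.15" --pt "0 0 0 0 0 0 0.15"

```text
t: 22.17
eef_pos: [0.4935, -0.0718, 0.0192]
tcp_rot: [0.0, 1.0, -0.0, 0.0]
ft_force: [-0.2, 0.4, 1.1]
finger_gap: 0.0283
gripper_force: 30.0
```

>>> play_rows --pt "0 0 0 0 0 -0.02 0.15" --pt "0 0 0 0 0 -0.035 0.15" --pt "0 0 0 0 0 -0.035 0.15" --pt "0 0 0 0 0 -0.035 0.15" --pt "0 0 0 0 0 -0.025 0.15"

```text
t: 22.58
eef_pos: [0.4943, -0.0721, 0.1722]
tcp_rot: [0.001, 1.0, -0.0, 0.001]
ft_force: [0.6, 0.1, -1.0]
finger_gap: 0.0278
gripper_force: 30.0
```

>>> play_rows --pt "0 0 0 0.0023 -0.031 0 0.15" --pt "0 0 0 0.0023 -0.031 0 0.15" --pt "0 0 0 0.0023 -0.031 0 0.15" --pt "0 0 0 0.0023 -0.031 0 0.15" --pt "0 0 0 0.0023 -0.031 0 0.15"

```text
t: 23.0
eef_pos: [0.5047, 0.0846, 0.169]
tcp_rot: [-0.0, 1.0, -0.0, -0.0]
ft_force: [0.2, -0.0, -1.2]
finger_gap: 0.028
gripper_force: 30.0
```

>>> play_rows --pt "0 0 0 0.0023 -0.031 0 0.15" --pt "0 0 0 0.0022 -0.0307 0 0.15" --pt "0 0 0 0 0 0.008 0.15" --pt "0 0 0 0 0 0 0.15" --pt "0 0 0 0 0 0 0.15"

```text
t: 23.42
eef_pos: [0.5087, 0.1444, 0.1602]
tcp_rot: [0.0, 1.0, 0.0, -0.001]
ft_force: [-0.8, 0.5, -0.4]
finger_gap: 0.0285
gripper_force: 30.0
```

>>> play_rows --pt "0 0 0 0 0 0 0.15" --pt "0 0 0 0 0 0 0.15" --pt "0 0 0 0 0 0 0.15" --pt "0 0 0 0 0 0 0.15" --pt "0 0 0 0 0 0 0.15"

```text
t: 23.83
eef_pos: [0.5097, 0.1444, 0.1613]
tcp_rot: [-0.0, 1.0, -0.0, 0.0]
ft_force: [-0.4, 0.7, 0.0]
finger_gap: 0.028
gripper_force: 30.0
```

>>> play_rows --pt "0 0 0 0 0 0 0.15" --pt "0 0 0 0 0 0 0.15" --pt "0 0 0 0 0 0 0.15" --pt "0 0 0 0 0 0 0.15" --pt "0 0 0 0 0 0 0.15"

```text
t: 24.25
eef_pos: [0.5095, 0.1449, 0.1611]
tcp_rot: [0.0, 1.0, -0.0, -0.0]
ft_force: [0.1, -0.2, -0.7]
finger_gap: 0.0278
gripper_force: 30.0
```

```bash
python3 - <<'E' 2>/dev/null
from p import *
o=r.get_obs(); print(o["eef_pos"],o["tcp_rot"],o["finger_gap"]); e=o["eef_pos"]
s=snapshot("wrist"); h=cv2.cvtColor(s["img"],cv2.COLOR_RGB2HSV); P=cloud(s)
m=(h[...,0]>12)&(h[...,0]<32)&(h[...,1]>90)&(np.hypot(P[...,0]-e[0],P[...,1]-e[1])<.022)&(P[...,2]>e[2]-.03)
q=P[m]; top=np.nanpercentile(q[:,2],90); q=q[abs(q[:,2]-top)<.003]
print(top,cv2.minEnclosingCircle(q[:,:2].astype(np.float32).copy()),len(q)); poleline(s,.08,.11); save(s,"w6",(160,200,480,480),2)
E
```

```text
[0.50947881 0.14490693 0.16108919] [ 1.11475834e-05  1.00000000e+00 -4.20809576e-06 -2.41460557e-05] 0.027787226960419263
0.2656343183933819 ((0.5257703065872192, 0.1451593041419983), 0.014637859538197517) 1000
pole (array([0.5099, 0.1449]), np.float64(9e-05), 283)
```

View pics/w6.png

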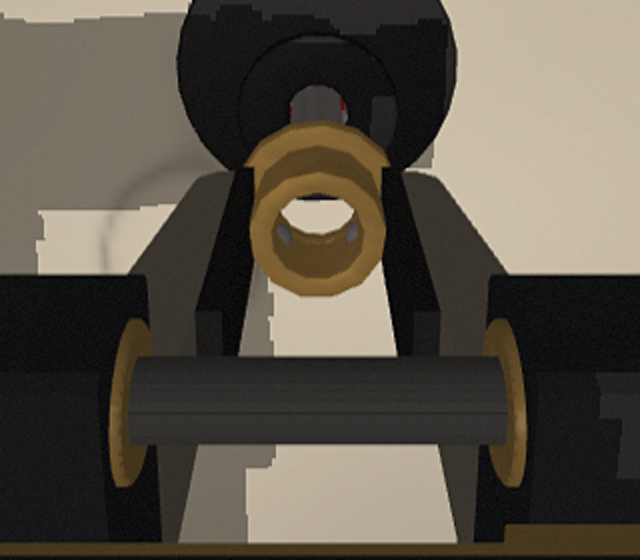

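The bushing is held flange down, its bore at (318,230) in the crop, lined up in front of the pole. (The brass fit picked up the gripper's rings, so I use the grasp offset: the bushing axis is at about (0.510,0.145), on the pole axis.) Thread it.

>>> play_rows --pt "0 0 0 0 0 0.01 0.15" --pt "0 0 0 0 0 0.01 0.15" --pt "0 0 0 0 0 0.005 0.15" --pt "0 0 0 0 0 0 0.15" --pt "0 0 0 0 0 0 0.15"

```text
t: 24.72
eef_pos: [0.5089, 0.1448, 0.1352]
tcp_rot: [0.0, 1.0, -0.0, -0.001]
ft_force: [-0.4, -0.4, 0.2]
finger_gap: 0.0283
gripper_force: 30.0
```

>>> play_rows --pt "0 0 0 0 0 0.007 0.15" --pt "0 0 0 0 0 0.007 0.15" --pt "0 0 0 0 0 0.006 0.15" --pt "0 0 0 0 0 0 0.15" --pt "0 0 0 0 0 0 0.15"

```text
t: 25.13
eef_pos: [0.509, 0.145, 0.1151]
tcp_rot: [-0.0, 1.0, -0.0, -0.001]
ft_force: [1.4, 1.1, -3.6]
finger_gap: 0.0284
gripper_force: 30.0
```

>>> play_rows --pt "0 0 0 0 0 0.007 0.15" --pt "0 0 0 0 0 0.006 0.15" --pt "0 0 0 0 0 0.004 0.15" --pt "0 0 0 0 0 0 0.15" --pt "0 0 0 0 0 0 0.15"

```text
t: 25.55
eef_pos: [0.509, 0.1449, 0.0981]
tcp_rot: [-0.0, 1.0, -0.0, -0.001]
ft_force: [2.4, 0.8, -3.4]
finger_gap: 0.0282
gripper_force: 30.0
```

>>> play_rows --pt "0 0 0 0 0 0.001 0.15" --pt "0 0 0 0 0 0.001 0.15" --pt "0 0 0 0 0 0.001 0.15" --pt "0 0 0 0 0 0.001 0.15" --pt "0 0 0 0 0 0 0.15"

```text
t: 25.97
eef_pos: [0.5099, 0.1449, 0.0952]
tcp_rot: [-0.0, 1.0, -0.0, 0.0]
ft_force: [1.2, 0.4, 0.3]
finger_gap: 0.0285
gripper_force: 30.0
```

>>> play_rows --pt "0 0 0 0 0 0.001 0.15" --pt "0 0 0 0 0 0 0.15"

```text
t: 26.13
eef_pos: [0.5097, 0.1449, 0.0941]
tcp_rot: [-0.0, 1.0, -0.0, 0.0]
ft_force: [0.5, 0.6, 0.2]
finger_gap: 0.0283
gripper_force: 30.0
```

>>> play_rows --pt "0 0 0 0 0 0.001 0.15" --pt "0 0 0 0 0 0 0.15"

```text
t: 26.3
eef_pos: [0.5097, 0.1448, 0.093]
tcp_rot: [-0.0, 1.0, -0.0, 0.0]
ft_force: [1.4, 1.5, 0.3]
finger_gap: 0.0283
gripper_force: 30.0
```

>>> play_rows --pt "0 0 0 0 0 0.001 0.15" --pt "0 0 0 0 0 0 0.15"

```text
t: 26.47
eef_pos: [0.5098, 0.1449, 0.0926]
tcp_rot: [-0.0, 1.0, -0.0, 0.0]
ft_force: [-0.8, 0.5, 4.6]
finger_gap: 0.028
gripper_force: 30.0
```

>>> play_rows --pt "0 0 0 0 0 0.001 0.15" --pt "0 0 0 0 0 0 0.15"

```text
t: 26.63
eef_pos: [0.51, 0.1449, 0.0925]
tcp_rot: [0.0, 1.0, 0.0, 0.0]
ft_force: [-2.8, 0.5, 10.4]
finger_gap: 0.0286
gripper_force: 30.0
```

>>> play_rows --pt "0 0 0 0 0 0.0005 0.15" --pt "0 0 0 0 0 0 0.15" --pt "0 0 0 0 0 0 0.15"

```text
t: 26.88
eef_pos: [0.51, 0.1449, 0.0924]
tcp_rot: [0.0, 1.0, 0.0, 0.0]
ft_force: [-4.2, -0.3, 14.6]
finger_gap: 0.0284
gripper_force: 30.0
```

>>> play_rows --pt "0 0 0 0 0 0.0002 0.15" --pt "0 0 0 0 0 0 0.15" --pt "0 0 0 0 0 0 0.15" --pt "0 0 0 0 0 0 0.15" --pt "0 0 0 0 0 0 0.15"

```text
t: 27.3
eef_pos: [0.51, 0.1449, 0.0924]
tcp_rot: [0.0, 1.0, 0.0, 0.0]
ft_force: [-4.5, 0.1, 14.8]
finger_gap: 0.0286
gripper_force: 30.0
```

>>> play_rows --pt "0 0 0 0 0 0 0.15" --pt "0 0 0 0 0 0 0.15" --pt "0 0 0 0 0 0 0.15" --pt "0 0 0 0 0 0 0.15" --pt "0 0 0 0 0 0 0.15"

```text
t: 27.72
eef_pos: [0.5101, 0.1449, 0.0924]
tcp_rot: [0.0, 1.0, 0.0, 0.0]
ft_force: [-5.1, 0.0, 15.5]
finger_gap: 0.0283
gripper_force: 30.0
```

>>> play_rows --pt "0 0 0 0 0 0 0.15" --pt "0 0 0 0 0 0 0.15" --pt "0 0 0 0 0 0 0.15" --pt "0 0 0 0 0 0 0.15" --pt "0 0 0 0 0 0 0.15"

```text
t: 28.13
eef_pos: [0.5101, 0.1449, 0.0924]
tcp_rot: [0.0, 1.0, 0.0, 0.0]
ft_force: [-4.6, -0.4, 14.5]
finger_gap: 0.0283
gripper_force: 30.0
```

>>> play_rows --pt "0 0 0 0 0 0 0.15" --pt "0 0 0 0 0 0 0.15" --pt "0 0 0 0 0 0 0.15"

```text
t: 28.38
eef_pos: [0.5101, 0.1449, 0.0924]
tcp_rot: [0.0, 1.0, 0.0, 0.0]
ft_force: [-4.2, -0.7, 15.2]
finger_gap: 0.0282
gripper_force: 30.0
```

>>> play_rows --pt "0 0 0 0 0 -0.0011 0.15" --pt "0 0 0 0 0 -0.0009 0.15" --pt "0 0 0 0 0 0 0.6" --pt "0 0 0 0 0 0 0.6" --pt "0 0 0 0 0 0 0.6"

```text
t: 28.8
eef_pos: [0.5088, 0.1447, 0.0917]
tcp_rot: [0.0, 1.0, -0.0, -0.001]
ft_force: [-0.6, -0.1, 0.7]
finger_gap: 0.0461
gripper_force: 0.0
```

>>> play_rows --pt "0 0 0 0 0 0 0.6" --pt "0 0 0 0 0 -0.015 0.6" --pt "0 0 0 0 0 -0.025 0.6" --pt "0 0 0 0 0 -0.03 0.6" --pt "0 0 0 0 0 -0.02 0.6"

```text
t: 29.22
eef_pos: [0.51, 0.1448, 0.1845]
tcp_rot: [0.0, 1.0, -0.0, 0.001]
ft_force: [1.9, -0.2, -0.1]
finger_gap: 0.0552
gripper_force: 0.0
```

```bash
python3 - <<'E' 2>/dev/null
from p import *
o=r.get_obs(); print(o["eef_pos"],o["finger_gap"],o["ft_force"])
s=snapshot("wrist"); face(s,(.51,.1449),.0148,.085,.108); held(s,.06,.079)
P=cloud(s).reshape(-1,3); n=np.hypot(P[:,0]-.51,P[:,1]-.1449); q=P[(n>.0155)&(n<.0185)&(P[:,2]>.06)&(P[:,2]<.09)]; print("flange z",np.percentile(q[:,2],[25,50,75]))
q=P[(n>.021)&(n<.025)&(P[:,2]>.06)]; print("disc z",np.percentile(q[:,2],[25,50,75]))
s=snapshot("scene"); save(s,"s9",(310,180,410,280),5)
E
```

```text
[0.50998804 0.1448429  0.1845246 ] 0.05517719393224395 [ 1.87822929 -0.22927271 -0.06183976]
face z 0.098 ((0.5099629163742065, 0.14449971914291382), 0.014583000913262367) 798
plane [-0.0135  0.0001  0.074 ] 1839
flange z [0.07936447 0.07987546 0.08039667]
disc z [0.07510939 0.27995181 0.28072367]
```

View pics/s9.png

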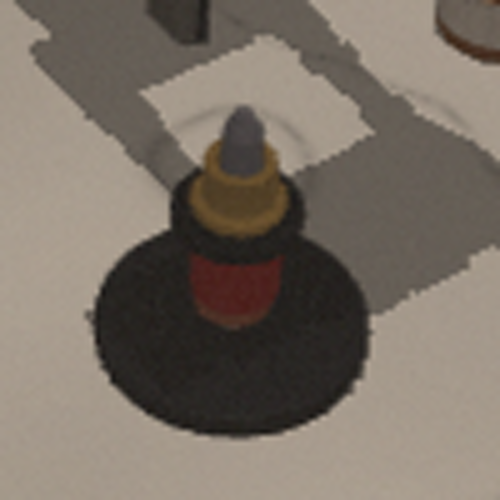

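The stack stands on the collar in order: sleeve (235,285), disc (237,235), bushing (240,190). The bushing top measures 0.098, which equals collar 0.030 + 68. Let the arm settle, then hand in.

>>> play_rows --pt "0 0 0 0 0 -0.01 0.6" --pt "0 0 0 0 0 0 0.6" --pt "0 0 0 0 0 0 0.6" --pt "0 0 0 0 0 0 0.6" --pt "0 0 0 0 0 0 0.6"

```text
t: 29.73
eef_pos: [0.5088, 0.1448, 0.1911]
tcp_rot: [0.0, 1.0, -0.0, -0.001]
ft_force: [-0.1, 0.0, 0.8]
finger_gap: 0.0553
gripper_force: 0.0
```

```bash
python3 -c "
from bench import ticket
print(ticket.close_job())"
```

```text
the job is handed in; nothing more can be done
None
```

The job is handed in (no verdict shown): sleeve, disc and bushing are threaded in order and stand tight on the collar, the bushing was held down at about 15 N for roughly 1.5 s and let go, the arm stands clear, no bystander was approached, and it took 29.7 s.

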